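Loupe check of a cedar pit template

TASK

Thread the pale cedar pit template onto the short brass post of the inspection stand so that it sits flat on the stand, and let go of it. Then pick up the loupe by its dark wooden handle and hold it with the lens level and centred over the template, at the height marked by the red collar on the stand's gauge rod. Finish while still holding the loupe steady there, touching nothing else with it; leave the soapstone bowl, the bone burnisher and the steel wedge where they lie.

Things in the scene. Friction and masses are not known exactly. Their poses are not given: they have to be found in the camera images.
- seat (a point): inspection stand, fixed to the bench: dark wooden plate 190 x 80 x 12 mm with a brass post 11 mm in diameter that stands 34 mm above the plate, its top 4 mm tapered. This point is on the post's axis at the plate's upper face (12 mm above the bench). z up; x points along the plate to the gauge rod, a steel rod 10 mm in diameter, 100 mm away along x, its top 200 mm above the bench. The plate reaches from -65 to +125 mm along x and 40 mm to either side
- collar_mark (a point): red collar on the gauge rod, 26 mm in diameter, 12 mm high, fixed to the rod, with a small steel thumbscrew. This point is at its centre, half-way up; its height is the focal height at which the lens centre must be held. It differs from one start to the next
- template_center (a point): pale cedar pit template, loose: a turned cylinder 48 mm in diameter and 28 mm high with a 16 mm hole right through along its axis (z, vertical); about 40 g. This point is at its centre, 14 mm above its underside. Grip it across its diameter from above; either face may be down
- loupe_grip (a point): loupe, loose, lying flat on the bench: dark wooden handle of rectangular section 18 mm wide (y) and 22 mm high (z), 95 mm long with a 14 mm brass end cap, and a brass lens ring in front; about 100 g. This point is in the middle of the handle, 11 mm above its underside, within about 5 mm of the loupe's centre of mass: grip here from above across the width. x points along the handle to the lens, z up
- lens (a point): centre of the loupe's lens, 78 mm along x from loupe_grip at the same height (11 mm above the bench as it lies); the lens ring is 60 mm in outer diameter and 12 mm thick; z is the lens's axis, vertical when the loupe is level
- bowl: bystander: carved grey soapstone bowl, 110 mm across, 48 mm high; origin at the centre of its underside
- burnisher_center (a point): bystander: cream bone burnisher, flat, about 135 mm long along x, 18 mm wide, 10 mm high; point 5 mm above the bench, near its middle
- wedge_center (a point): bystander: galvanised steel splitting wedge lying flat, 120 mm long along x, 38 mm wide, 30 mm high at the thick end; point 10 mm above the bench, at its middle
- template: the template again, its origin at the centre of the underside of the cedar template
- loupe: the loupe again, its origin under the middle of its handle, 11 mm below loupe_grip; same axes
- stand: the inspection stand again, its origin 12 mm below seat, on the bench; same axes
- burnisher: the burnisher again, its origin 5 mm below burnisher_center
- wedge: the wedge again, its origin 10 mm below wedge_center
- collar: the red collar again, its origin at its centre, same point as collar_mark

How it is judged (in metres and radians):
On the way:
1. the template is threaded on the post, flat on the stand and released (horizontal distance between template_center and seat below 0.005 m and z of template_center in the frame of seat between 0.01 and 0.018 m and (angle between template's own z axis and vertical below 0.07 rad or angle between template's own z axis and vertical above 3.07 rad) and contact force between the fingers and template below 0.1 N and linear speed of template below 0.02 m/s), for 0.2 s.
At the end, for the whole second after the job is handed in: Template on the post (5 mm), flat on the plate (4 mm, 0.07 rad), free of the fingers. Fingers hold the loupe still, lens centre within 12 mm sideways of the post axis and 9 mm of the collar mid-height, level within 0.12 rad, loupe touching no other object, through the last second (horizontal distance between template_center and seat below 0.005 m and z of template_center in the frame of seat between 0.01 and 0.018 m and (angle between template's own z axis and vertical below 0.07 rad or angle between template's own z axis and vertical above 3.07 rad) and horizontal distance between lens and seat below 0.012 m and z of lens in the frame of collar_mark between -0.009 and 0.009 m and (angle between lens's own z axis and vertical below 0.12 rad or angle between lens's own z axis and vertical above 3.02 rad) and linear speed of loupe below 0.02 m/s and angular speed of loupe below 0.2 rad/s and contact force between the fingers and loupe above 1 N and contact force between loupe and stand below 0.1 N and contact force between loupe and collar below 0.1 N and contact force between each of loupe, the fingers and template below 0.1 N and contact force between loupe and bowl below 0.1 N and contact force between loupe and burnisher below 0.1 N and contact force between loupe and wedge below 0.1 N); the arm keeps its last pose, push and grip.
It fails at once if the bowl is moved by more than 25 mm (distance of bowl from where it was at the start of the episode above 0.025 m).
It fails at once if the burnisher is moved by more than 25 mm (distance of burnisher_center from where it was at the start of the episode above 0.025 m).
It fails at once if the wedge is moved by more than 25 mm (distance of wedge_center from where it was at the start of the episode above 0.025 m).
It also fails if it takes over 62 s, if anything falls off the work surface, if the arm or the gripper's body presses on something with over 40 N, if the wrist force passes 120 N, or if a joint passes its speed limit or range.

ROBOT

A 7-joint arm with a two-finger parallel gripper is mounted at the origin on the work surface. World frame = base frame: x ahead of the robot, y to its left, z up, the work surface at z = 0. Lengths are in mm, angles in rad, forces in N, time in s.
With the tool pointing down it reaches from about 425 to 875 mm from the base axis. Payload 8.4 kg.
Tool frame: the origin (TCP) lies on the centre line of the jaws, within the pads' length; the fingertips stand 8 mm ahead of it and the grasp point (between the pads) lies 11 mm behind it (manip.tips_ahead is the distance from the TCP to the fingertips, in mm); z points along the fingers, y is the direction in which the jaws open and shut (so a half turn about z gives the same grasp; the last joint's range is limited). The gripper opens to 85 mm and grips with 20 to 120 N. Pads are 22 mm wide; open, the fingers measure 114 mm over their backs; the gripper's body (76 mm by 85 mm) begins 54 mm behind the grasp point. The pads swing forward as they close: fully open they stand 13 mm farther back than shut.
Start: joints at [1.207, 0.333, 0.04, 1.465, -0.013, 1.343, -0.059], TCP at [170.094, -627.322, 239.308] pointing down, gripper open.
Joint ranges: [-2.58, 2.58], [-0.38, 2.09], [-1.3, 1.39], [0.25, 2.4], [-1.5, 4.64], [0.08, 2.09], [-2.65, 2.65]. Speed limits (rad/s): [2.22, 2.22, 2.79, 2.79, 3.14, 3.14, 3.14].

INTERFACE

Orientations are given as [roll, pitch, yaw] about the fixed x, y, z axes, in that order (R = Rz(yaw) Ry(pitch) Rx(roll)).
In Python, from plant import manip gives the robot as it stands.
- The arm moves only by the tool carry_out, never from a script. Its argument "commands" is a list of rows, each a list of 6 numbers: the shift along the tool's x, y, z in mm, then the turn, a rotation vector about the tool's x, y, z in degrees. In form: [[dx, dy, dz, wx, wy, wz], ...]. A call has 1 to 20 rows; each row shifts and turns the commanded pose from where the row before left it, along the tool's axes as they then stand; what a row does not reach is not made up. A row lasts 1/8 s, in which the tool goes at most 62.5 mm and 10.7 degrees, less where a joint would pass 70% of its speed; a pose out of reach is approached as far as the arm can. A call is refused whole if a number of a shift passes 62.5 or a number of a turn 10.7, either way. A call with a gripper value outside its range is refused whole. "hand" is the opening, from 0 (shut) to 1 (fully open), set as the call begins (left out, the last holds). The fingers move at their own pace and stop on an object; "force" is the grip in N (left out, the last holds). Time passes only in rows, so rows that do not move let the fingers close. It gives the time, the measured TCP pose, the force and the opening at its end, in the units of the state.
- manip.get_obs(): the state, without advancing time (a new reading comes with each control period).
- manip.capture(name): name is "scene" or "top" or "wrist"; returns (picture, depth): 480x640x3 uint8, blue, green, red; 480x640 float32, mm along the optical axis (not along the pixel's ray), 0 where there is no reading.
- manip.camera_info(name): a dict with "intrinsics" (3x3 intrinsics, pixels), "rvec" (rotation vector, rad) and "tvec" (3), from world to camera coordinates, as OpenCV has them; the wrist camera has in their place "T_tool_cam" (4x4, takes a point from camera to tool coordinates, whose origin is the TCP and whose axes are the flange's). Camera axes: x right, y down, z forward; pixel columns grow to the right and rows downward; lengths in mm; the calibration is good to about 2 mm. A picture is of the moment at which its call begins: read the wrist's pose just before it. camera_info takes no time and is no camera call.
- manip.hand_in(): hands the job in, once; it reports no verdict.
Trained networks look in the newest picture that a camera, given by its name, has taken for a name from the list of things; names that differ only in an ending like _2 or _b are one class to them, and where a whole thing is asked for, a point or a joint stands for the part that bears it (a point fixed in the world has none). Each returns a list of dicts, best first, with "confidence" (0 to 1); they miss things now and then, are a little off and sometimes report something else, mostly with a low value. They report only what shows in the picture. A call takes as long as a camera call.
- manip.regions_of(camera, query): "region" (480x640 bool, what is visible of it) and "position" ([column, row] in pixels, amid what is visible of it).
The state is a dict: "time": time; "joint_pos": joint angles; "joint_vel": joint speeds; "joint_efforts": joint torques, N m; "tool_pos": TCP position; "eef_rot": TCP orientation; "force": force on the tool from outside, world axes, zero at the start; "wrist_torque": the same for the moment, N m; "gripper_width": finger opening in mm.
Only numpy, scipy, OpenCV 4.12 (cv2) and the standard library are available. Lean on these libraries where they do the work, as an engineer would, in place of code of your own. Each camera call takes 0.05 s, during which the arm holds its last target.

## Working session

There is one attempt and no reset: what is moved stays moved. The work goes in short steps, Python scripts to look and compute and a tool call to move; the robot and the scene stay as the last step left them, time stands still between calls to the robot, and variables do not carry over. Pictures are saved under pics/ and viewed, and the job is handed in when it is done.

Besides the shell and the picture viewer there is one more tool, called after ">>>" as name(argument=value, ...), one argument or row to a line, values as JSON. carry_out: Moves the arm, as the interface text tells. Its arguments: {"type":"object","properties":{"commands":{"type":"array","items":{"type":"array","items":{"type":"number"}}},"hand":{"type":"number"},"force":{"type":"number"}},"required":["commands"]}

```bash
ls; mkdir -p pics; python3 - <<'E'
from plant import manip
import cv2
o=manip.get_obs(); print({k:o[k] for k in ("time","tool_pos","eef_rot","gripper_width","force")})
for n in ("scene","top"):
    p,d=manip.capture(n); cv2.imwrite(f"pics/{n}0.png",p); print(n,manip.camera_info(n))
print(manip.camera_info("wrist"))
E
```

```text
pics
{'time': 0.0, 'tool_pos': array([ 169.98162431, -626.92737721,  238.42090196]), 'eef_rot': array([-3.13998197e+00,  1.11761242e-04,  2.64801038e-01]), 'gripper_width': 84.95903321021564, 'force': array([ 0.27352111,  0.80522091, -0.18009816])}
scene {'intrinsics': array([[594.9000019 ,   0.        , 309.38553942],
       [  0.        , 594.9000019 , 241.84733941],
       [  0.        ,   0.        ,   1.        ]]), 'rvec': array([ 1.23404029,  2.3297353 , -0.94392396]), 'tvec': array([ 251.29052032, -302.23377637, 1631.78986153])}
top {'intrinsics': array([[483.02909692,   0.        , 323.32926797],
       [  0.        , 483.02909692, 228.79851922],
       [  0.        ,   0.        ,   1.        ]]), 'rvec': array([ 2.18476437, -2.144262  ,  0.1293065 ]), 'tvec': array([  75.85970529,  592.18060768, 1082.37325739])}
{'intrinsics': array([[331.25224768,   0.        , 319.1651656 ],
       [  0.        , 331.25224768, 237.30372284],
       [  0.        ,   0.        ,   1.        ]]), 'T_tool_cam': array([[-4.92822435e-04, -9.61328473e-01, -2.75403930e-01,
         7.00362657e+01],
       [ 9.99999562e-01, -2.54640423e-04, -9.00601272e-04,
         2.50744256e-01],
       [ 7.95644672e-04, -2.75404254e-01,  9.61328177e-01,
        -1.34408462e+02],
       [ 0.00000000e+00,  0.00000000e+00,  0.00000000e+00,
         1.00000000e+00]])}
```

View pics/scene0.png

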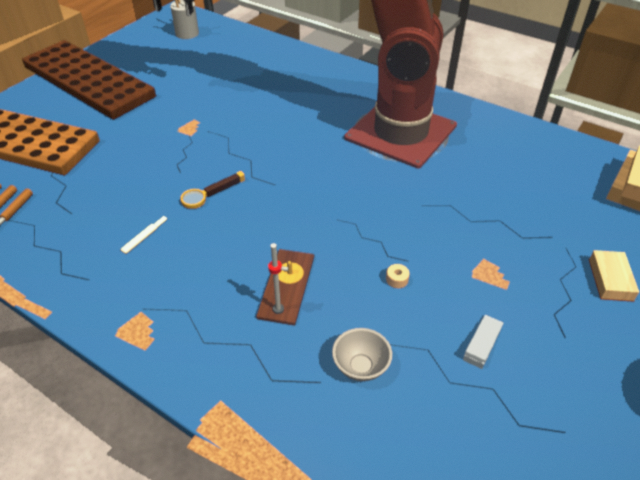

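View pics/top0.png

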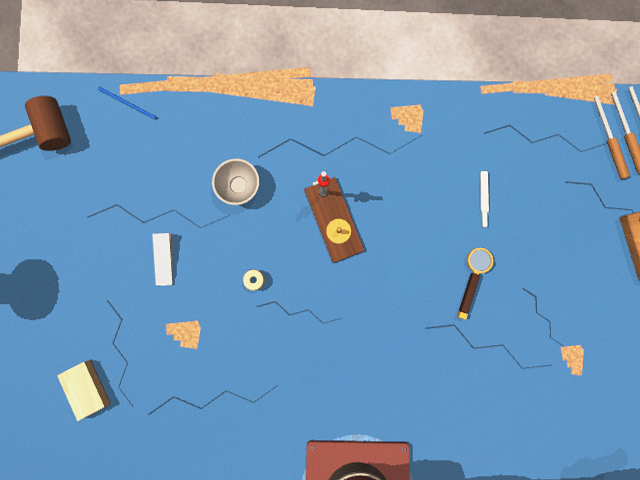

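```bash
cat > h.py <<'E'
from plant import manip
import numpy as np, cv2
from scipy.spatial.transform import Rotation as R
def w2c(n):
    i=manip.camera_info(n); return np.array(i["intrinsics"]),R.from_rotvec(np.ravel(i["rvec"])).as_matrix(),np.ravel(i["tvec"])
def wristT():
    o=manip.get_obs(); T=np.eye(4); T[:3,:3]=R.from_euler("xyz",o["eef_rot"]).as_matrix(); T[:3,3]=o["tool_pos"]
    return T@np.array(manip.camera_info("wrist")["T_tool_cam"])
def ray(K,Rc,t,uv):  # origin,dir in world; dir has unit z in camera
    d=np.linalg.inv(K)@np.array([uv[0],uv[1],1.]); return -Rc.T@t, Rc.T@d
def onplane(cam,uv,z):
    K,Rc,t=cam; o,d=ray(K,Rc,t,uv); return o+d*(z-o[2])/d[2]
def wcam(T):
    K=np.array(manip.camera_info("wrist")["intrinsics"]); Rc=T[:3,:3].T; return K,Rc,-Rc@T[:3,3]
def cloud(cam,d,m=None):
    K,Rc,t=cam; v,u=np.nonzero((d>0)&(m if m is not None else True)); z=d[v,u]
    p=np.linalg.inv(K)@np.vstack([u,v,np.ones_like(u)])*z
    return (Rc.T@(p-t[:,None])).T
def proj(cam,P):
    K,Rc,t=cam; q=K@(Rc@np.asarray(P,float)+t); return q[:2]/q[2]
E
python3 - <<'E'
from h import *
for n in ("top","scene"):
    p,d=manip.capture(n); cam=w2c(n)
    for q in ("template","loupe","lens","stand","collar","bowl","burnisher","wedge"):
        for r in manip.regions_of(n,q)[:2]:
            m=r["region"]; c=cloud(cam,d,m)
            if len(c)==0: continue
            zt=np.percentile(c[:,2],95)
            rect=cv2.minAreaRect(c[:,:2].astype(np.float32))
            print(n,q,round(r["confidence"],2),np.round(r["position"]),m.sum(),"med",np.round(np.median(c,0)),"z5/95",np.round(np.percentile(c[:,2],[5,95])),"rect",np.round(rect[0]),np.round(rect[1]),round(rect[2]))
print(manip.get_obs()["time"])
E
```

```text
top template 0.67 [473. 267.] 1028 med [ 503. -264.   17.] z5/95 [ 7. 25.] rect [ 478. -260.] [ 61. 176.] 67
top template 0.65 [163. 257.] 1027 med [520. 458.  16.] z5/95 [ 1. 29.] rect [517. 465.] [126.  52.] 2
top loupe 0.82 [473. 269.] 1078 med [ 502. -264.   16.] z5/95 [ 2. 25.] rect [ 478. -259.] [ 67. 175.] 63
top lens 0.78 [474. 267.] 1026 med [ 503. -264.   17.] z5/95 [ 7. 25.] rect [ 472. -270.] [ 59. 169.] 80
top lens 0.63 [252. 277.] 344 med [472. 245.  28.] z5/95 [ 3. 31.] rect [471. 246.] [46. 49.] 58
top stand 0.58 [336. 220.] 2732 med [615.  63.  13.] z5/95 [ 9. 18.] rect [618.  63.] [195.  83.] 22
top stand 0.27 [324. 177.] 59 med [678.  86. 147.] z5/95 [144. 151.] rect [678.  88.] [16. 25.] 20
top collar 0.63 [322. 183.] 98 med [678.  92. 146.] z5/95 [141. 151.] rect [690.  92.] [32. 41.] 80
top bowl 0.68 [234. 182.] 1768 med [702. 297.  25.] z5/95 [ 5. 49.] rect [703. 294.] [118. 116.] 62
top burnisher 0.94 [485. 194.] 403 med [ 678. -296.    9.] z5/95 [ 3. 13.] rect [ 677. -298.] [ 22. 138.] 89
top wedge 0.63 [323. 179.] 96 med [677.  92. 146.] z5/95 [141. 151.] re
[... 270 characters left out ...]
6. -261.   15.] z5/95 [ 5. 24.] rect [ 477. -263.] [ 80. 171.] 63
scene lens 0.83 [207. 186.] 784 med [ 497. -261.   16.] z5/95 [ 7. 24.] rect [ 478. -270.] [ 62. 171.] 80
scene stand 0.87 [290. 284.] 2821 med [646.  75.  13.] z5/95 [  8. 128.] rect [620.  59.] [199.  87.] 22
scene collar 0.57 [275. 270.] 112 med [691.  95. 146.] z5/95 [138. 150.] rect [643.  59.] [133.  28.] 39
scene bowl 0.93 [360. 355.] 2462 med [686. 286.  27.] z5/95 [ 7. 50.] rect [683. 285.] [143. 112.] 31
scene burnisher 0.78 [141. 238.] 390 med [ 688. -294.    9.] z5/95 [ 1. 13.] rect [ 678. -302.] [ 32. 135.] 89
scene wedge 0.72 [481. 344.] 1043 med [536. 460.  18.] z5/95 [ 6. 29.] rect [520. 458.] [122.  40.] 3
1.0
```

```bash
cat >> h.py <<'E'
def net(x,y,z,yaw,cur=None):
    """tool-frame net shift and net wz (deg) from current pose (or cur=(x,y,z,yaw)), tool down; prints"""
    if cur is None:
        o=manip.get_obs(); cur=(*o["tool_pos"],o["eef_rot"][2])
        print("t",round(o["time"],2),"cur",np.round(cur,3),"rot",np.round(o["eef_rot"],3),"w",round(o["gripper_width"],1),"F",np.round(o["force"],1))
    c,s=np.cos(cur[3]),np.sin(cur[3]); d=np.array([x,y,z])-cur[:3]
    print("shift",np.round([c*d[0]+s*d[1],s*d[0]-c*d[1],-d[2]],1),"wz",round(-np.degrees((yaw-cur[3]+np.pi)%(2*np.pi)-np.pi),1))
    return (x,y,z,yaw)
E
python3 - <<'E'
from h import *
a=net(430,-400,290,.265); a=net(500,-60,290,.265,a); a=net(475,200,290,.265,a);a=net(471,246,145,1.955,a)
# refine stand
n="top";p,d=manip.capture(n);cam=w2c(n)
hsv=cv2.cvtColor(p,cv2.COLOR_BGR2HSV)
r=manip.regions_of(n,"stand")[0]["region"]
yel=((hsv[...,0]>18)&(hsv[...,0]<35)&(hsv[...,1]>120)&(hsv[...,2]>120))
yel[:200]=0;yel[260:]=0;yel[:,:310]=0;yel[:,370:]=0
v,u=np.nonzero(yel); (cx,cy),rr,_=cv2.fitEllipse(cv2.findContours(yel.astype(np.uint8),0,1)[0][0]) if 0 else (*[cv2.minAreaRect(np.c_[u,v].astype(np.float32))[0]],0,0)
print("disc px",cx,cy,onplane(cam,(cx,cy),12))
E
```

```text
t 1.0 cur [ 1.70074e+02 -6.27309e+02  2.39299e+02  2.65000e-01] rot [-3.142  0.     0.265] w 85.4 F [-0.1  0.9  0.1]
shift [ 310.3 -151.4  -50.7] wz -0.0
shift [ 156.6 -309.8    0. ] wz -0.0
shift [  44.  -257.5    0. ] wz -0.0
shift [  8.2 -45.4 145. ] wz -96.8
disc px 338.5 230.5 [589.80670737  51.04464178  12.        ]
```

>>> carry_out(
  commands=[
    [50, 0, -9, 0, 0, 0],
    [50, -25, -9, 0, 0, 0],
    [50, -25, -9, 0, 0, 0],
    [50, -25, -9, 0, 0, 0],
    [50, -25, -9, 0, 0, 0],
    [50, -25, -7, 0, 0, 0],
    [10, -22, 0, 0, 0, 0],
  ],
  hand=1,
)

```text
time: 1.98
tool_pos: [434.3, -401.1, 291.7]
eef_rot: [-3.141, -0.002, 0.27]
force: [0.7, -0.7, -0.8]
gripper_width: 85.2
```

>>> carry_out(
  commands=[
    [22, -44, 0, 0, 0, 0],
    [22, -44, 0, 0, 0, 0],
    [22, -44, 0, 0, 0, 0],
    [22, -44, 0, 0, 0, 0],
    [22, -44, 0, 0, 0, 0],
    [22, -44, 0, 0, 0, 0],
    [22, -44, 0, 0, 0, 0],
    [7, -43, 0, 0, 0, 0],
    [7, -43, 0, 0, 0, 0],
    [7, -43, 0, 0, 0, 0],
    [7, -43, 0, 0, 0, 0],
    [7, -43, 0, 0, 0, 0],
    [7, -43, 0, 0, 0, 0],
  ],
)

```text
time: 3.6
tool_pos: [471.6, 193.7, 291.4]
eef_rot: [3.141, -0.0, 0.263]
force: [0.8, 0.3, 0.5]
gripper_width: 85.1
```

>>> carry_out(
  commands=[
    [8, -46, 0, 0, 0, 0],
    [0, 0, 16, 0, 0, -9.7],
    [0, 0, 15, 0, 0, -9.7],
    [0, 0, 15, 0, 0, -9.7],
    [0, 0, 15, 0, 0, -9.7],
    [0, 0, 15, 0, 0, -9.7],
    [0, 0, 15, 0, 0, -9.7],
    [0, 0, 15, 0, 0, -9.7],
    [0, 0, 15, 0, 0, -9.7],
    [0, 0, 15, 0, 0, -9.7],
    [0, 0, 10, 0, 0, -9.5],
    [0, 0, 0, 0, 0, 0],
  ],
)

```text
time: 5.1
tool_pos: [467.2, 238.6, 144.6]
eef_rot: [-3.14, 0.0, 1.952]
force: [0.3, 0.0, 0.3]
gripper_width: 85.3
```

```bash
python3 - <<'E'
from h import *
T=wristT();cam=wcam(T);p,d=manip.capture("wrist");cv2.imwrite("pics/w1.png",p)
net(471,246,13,1.955)
for r in manip.regions_of("wrist","template")[:2]:
    m=r["region"].astype(np.uint8);print(r["confidence"],r["position"],m.sum())
    c=cloud(cam,d,m>0); print(np.percentile(c[:,2],[5,50,95]))
    top=c[c[:,2]>22]; print("minCircle",cv2.minEnclosingCircle(top[:,:2].astype(np.float32)), top.mean(0))
E
```

```text
t 5.15 cur [467.538 239.016 145.222   1.95 ] rot [-3.141  0.     1.95 ] w 85.3 F [0.8 0.7 0.6]
shift [  5.2   5.8 132.2] wz -0.3
0.72 [331.6, 229.8] 2692
[13.85857339 27.4916794  28.66358071]
minCircle ((473.6148986816406, 246.4450225830078), 23.592729568481445) [473.14804092 247.4067359   27.43494432]
```

View pics/w1.png

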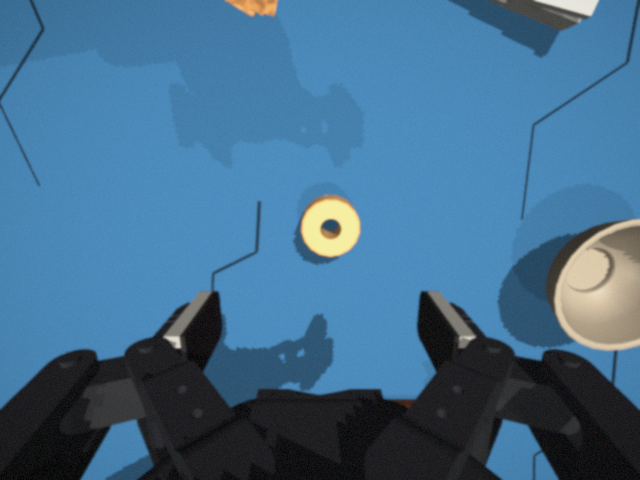

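```bash
python3 - <<'E'
from h import *
T=wristT();cam=wcam(T)
p=cv2.imread("pics/w1.png"); hsv=cv2.cvtColor(p,cv2.COLOR_BGR2HSV)
m=((hsv[...,0]>18)&(hsv[...,0]<35)&(hsv[...,1]>60)&(hsv[...,2]>200)).astype(np.uint8); m[:180]=0;m[270:]=0;m[:,:280]=0;m[:,380:]=0
cs,h=cv2.findContours(m,cv2.RETR_CCOMP,cv2.CHAIN_APPROX_NONE)
for c in cs:
    if len(c)>15:
        e=cv2.fitEllipse(c); w=np.array([onplane(cam,q[0],28) for q in c]); print(e,onplane(cam,e[0],28),cv2.minEnclosingCircle(w[:,:2].astype(np.float32)))
net(473,246.7,13,1.955)
E
```

```text
((330.35162353515625, 227.34410095214844), (55.28902053833008, 56.61560821533203), 70.42906188964844) [473.90104802 247.91678733  28.        ] ((474.2723083496094, 247.44970703125), 22.847217559814453)
((330.41510009765625, 228.33018493652344), (21.059114456176758, 21.76750373840332), 97.9288330078125) [474.24903752 247.19636355  28.        ] ((474.20538330078125, 246.98878479003906), 8.931062698364258)
t 5.2 cur [467.732 239.299 145.59    1.95 ] rot [3.141 0.    1.95 ] w 85.1 F [0.7 0.2 1. ]
shift [  4.9   7.6 132.6] wz -0.3
```

>>> carry_out(
  commands=[
    [5.2, 9, 30, 0, 0, 0],
    [0, 0, 35, 0, 0, 0],
    [0, 0, 30, 0, 0, 0],
    [0, 0, 20, 0, 0, 0],
    [0, 0, 16, 0, 0, 0],
    [0, 0, 0, 0, 0, 0],
  ],
)

```text
time: 5.95
tool_pos: [473.7, 247.8, 13.8]
eef_rot: [-3.141, -0.0, 1.954]
force: [-0.6, -0.5, 0.5]
gripper_width: 85.5
```

>>> carry_out(
  commands=[
    [0, 0, 0, 0, 0, 0],
    [0, 0, 0, 0, 0, 0],
    [0, 0, 0, 0, 0, 0],
    [0, 0, 0, 0, 0, 0],
    [0, 0, 0, 0, 0, 0],
    [0, 0, 0, 0, 0, 0],
  ],
  hand=0,
  force=30,
)

```text
time: 6.7
tool_pos: [474.6, 248.2, 15.3]
eef_rot: [3.14, 0.0, 1.954]
force: [-1.0, -1.3, 4.7]
gripper_width: 46.5
```

```bash
python3 - <<'E'
from h import *
o=manip.get_obs();print(o["gripper_width"],o["tool_pos"],o["force"])
p,d=manip.capture("wrist");cv2.imwrite("pics/w2.png",p)
E
```

```text
46.459083905024734 [474.6061529  248.21887128  15.33541328] [-0.98994973 -1.33211366  4.74736327]
```

View pics/w2.png

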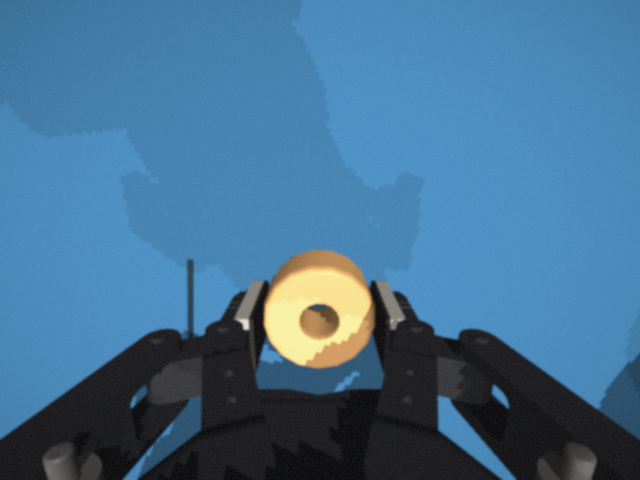

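```bash
python3 - <<'E'
from h import *
T=wristT();cam=wcam(T)
p=cv2.imread("pics/w2.png"); g=cv2.cvtColor(p,cv2.COLOR_BGR2HSV)
m=((g[...,0]>10)&(g[...,0]<35)&(g[...,2]>215)).astype(np.uint8); m[:240]=0;m[375:]=0;m[:,:255]=0;m[:,385:]=0
cs,h=cv2.findContours(m,cv2.RETR_CCOMP,cv2.CHAIN_APPROX_NONE)
o=manip.get_obs();Rt=R.from_euler("xyz",o["eef_rot"]).as_matrix()
for c in cs:
    if len(c)>40:
        e=cv2.fitEllipse(c);P=onplane(cam,e[0],28.); print(np.round(e[0]),np.round(e[1]),P, "tool",Rt.T@(P-o["tool_pos"]))
P=onplane(cam,(319.5,321),28.);print(P,Rt.T@(P-o["tool_pos"]))
# stand view pose: TCP above seat at height 150
net(590,51,150,1.955,cur=(474,247.5,150,1.955))
E
```

```text
[314. 312.] [ 86. 109.] [471.80801908 250.45405253  28.        ] tool [  3.1458642   -1.74368592 -12.66382147]
[319. 320.] [35. 41.] [475.14742725 247.5579305   28.        ] tool [ -0.78883162   0.27059345 -12.6596681 ]
[475.32257029 247.29439149  28.        ] [ -1.09874274   0.33449148 -12.65948558]
shift [-225.7   33.9   -0. ] wz -0.0
```

>>> carry_out(
  commands=[
    [0, 0, -10, 0, 0, 0],
    [0, 0, -30, 0, 0, 0],
    [0, 0, -40, 0, 0, 0],
    [0, 0, -55, 0, 0, 0],
  ],
)

```text
time: 7.25
tool_pos: [473.2, 247.6, 150.5]
eef_rot: [-3.14, -0.0, 1.955]
force: [0.6, -0.1, -0.3]
gripper_width: 46.5
```

>>> carry_out(
  commands=[
    [-45, 2, 0, 0, 0, 0],
    [-50, 2, 0, 0, 0, 0],
    [-50, 2, 0, 0, 0, 0],
    [-50, 2, 0, 0, 0, 0],
    [-50, 3, 0, 0, 0, 0],
    [-46, 3, 0, 0, 0, 0],
    [0, 0, 0, 0, 0, 0],
    [0, 0, 0, 0, 0, 0],
  ],
)

```text
time: 8.25
tool_pos: [595.6, -16.0, 149.8]
eef_rot: [3.141, -0.001, 1.954]
force: [-0.1, 1.0, -1.1]
gripper_width: 46.2
```

```bash
python3 - <<'E'
from h import *
T=wristT();np.save("T3.npy",T);p,d=manip.capture("wrist");cv2.imwrite("pics/w3.png",p);np.save("d3.npy",d)
net(590,51,150,1.955)
cam=wcam(T)
for z in (12,46): print(proj(cam,(590,51,z)))
E
```

```text
t 8.3 cur [595.498 -15.364 149.775   1.956] rot [ 3.141e+00 -1.000e-03  1.956e+00] w 46.4 F [-0.5  0.  -0.4]
shift [63.6 19.8 -0.2] wz 0.0
[343.90283251 149.86573682]
[347.40617351 150.81312771]
```

View pics/w3.png

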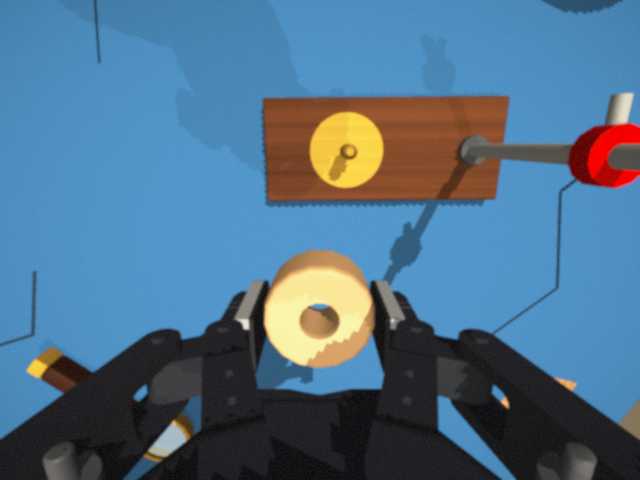

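```bash
python3 - <<'E'
from h import *
T=np.load("T3.npy");cam=wcam(T);p=cv2.imread("pics/w3.png")
cv2.imwrite("pics/w3z.png",cv2.resize(p[90:210,250:520],None,fx=2.9,fy=2.9,interpolation=cv2.INTER_CUBIC))
hsv=cv2.cvtColor(p,cv2.COLOR_BGR2HSV)
m=((hsv[...,0]>18)&(hsv[...,0]<35)&(hsv[...,1]>150)&(hsv[...,2]>170)).astype(np.uint8);m[:100]=0;m[200:]=0;m[:,:300]=0;m[:,400:]=0
c=max(cv2.findContours(m,0,1)[0],key=len);e=cv2.fitEllipse(cv2.convexHull(c));print(e,onplane(cam,e[0],12))
for uv in ((348.5,151),(349,151)): print(onplane(cam,uv,46))
br=((hsv[...,0]<15)&(hsv[...,1]>100)&(hsv[...,2]>40)&(hsv[...,2]<150))|(m>0);br[:80]=0;br[205:]=0;br[:,:250]=0;br[:,515:]=0
c=max(cv2.findContours(cv2.morphologyEx(br.astype(np.uint8),cv2.MORPH_OPEN,np.ones((5,5))),0,1)[0],key=len)
w=np.array([onplane(cam,q[0],12)[:2] for q in cv2.convexHull(c)]).astype(np.float32);print(cv2.minAreaRect(w))
E
```

```text
((346.1509094238281, 149.490234375), (72.2301025390625, 75.41754150390625), 18.040782928466797) [591.54324597  51.93321095  12.        ]
[590.75600341  51.16902899  46.        ]
[591.07881994  51.29916732  46.        ]
((619.0089111328125, 62.46092987060547), (187.01307678222656, 77.75495910644531), 22.37401008605957)
```

View pics/w3z.png

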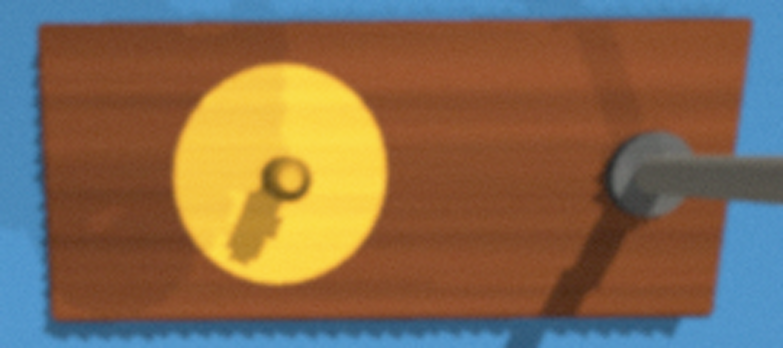

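```bash
python3 - <<'E'
from h import *
net(590.6,52.1,80,1.955)
E
```

```text
t 8.3 cur [595.498 -15.364 149.775   1.956] rot [ 3.141e+00 -1.000e-03  1.956e+00] w 46.4 F [-0.5  0.  -0.4]
shift [64.4 20.8 69.8] wz 0.0
```

>>> carry_out(
  commands=[
    [22, 7, 0, 0, 0, 0],
    [22, 7, 0, 0, 0, 0],
    [20.4, 6.8, 0, 0, 0, 0],
    [0, 0, 30, 0, 0, 0],
    [0, 0, 25, 0, 0, 0],
    [0, 0, 15, 0, 0, 0],
    [0, 0, 0, 0, 0, 0],
    [0, 0, 0, 0, 0, 0],
  ],
)

```text
time: 9.3
tool_pos: [591.5, 51.2, 80.4]
eef_rot: [3.14, 0.0, 1.955]
force: [-0.9, -0.1, -0.3]
gripper_width: 46.2
```

```bash
python3 - <<'E'
from h import *
ps=[]
for n in ("scene","wrist","top"):
    p,d=manip.capture(n);cv2.imwrite(f"pics/{n}4.png",p); o=manip.get_obs();ps.append(o["tool_pos"])
print(np.round(ps,1)); m=np.mean(ps,0); net(590.6,52.1,27.3,1.955,(*m,1.955))
p=cv2.imread("pics/scene4.png");cv2.imwrite("pics/scene4z.png",cv2.resize(p[190:340,200:400],None,fx=4,fy=4,interpolation=cv2.INTER_CUBIC))
E
```

```text
[[591.6  51.2  80.5]
 [591.6  51.   80.4]
 [591.6  50.9  80.3]]
shift [ 1.4 -0.5 53.1] wz -0.0
```

View pics/scene4z.png

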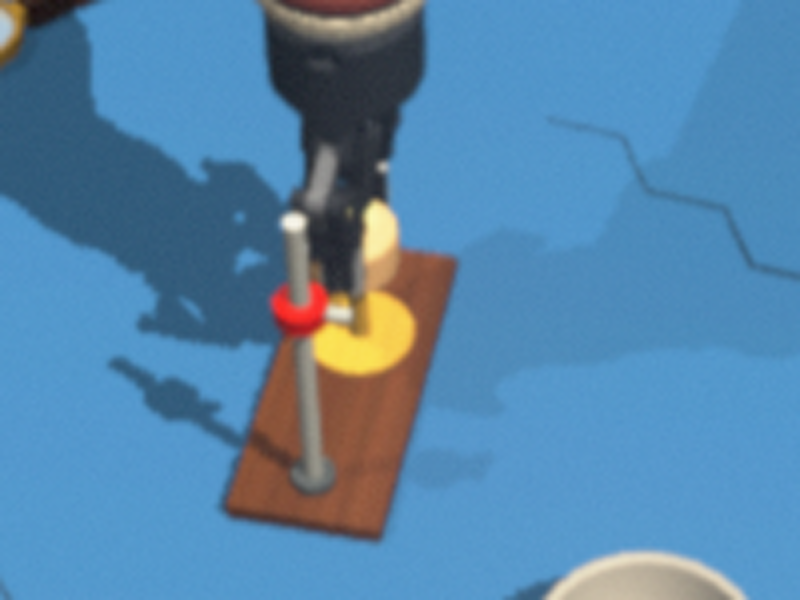

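View pics/wrist4.png

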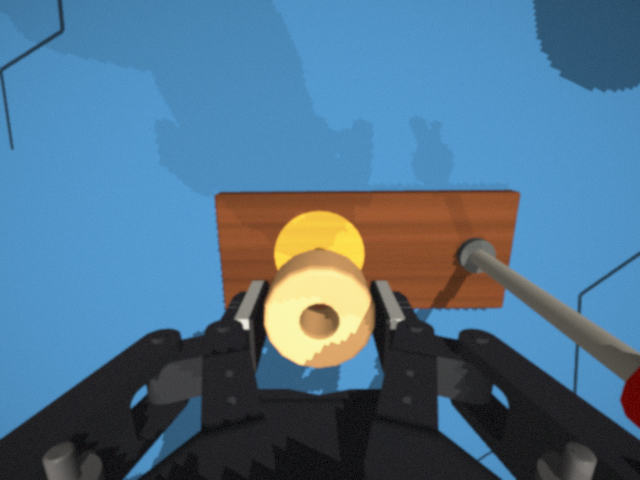

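>>> carry_out(
  commands=[
    [1.2, 0, 0, 0, 0, 0],
    [0, 0, 10, 0, 0, 0],
    [0, 0, 8, 0, 0, 0],
    [0, 0, 6, 0, 0, 0],
    [0, 0, 6, 0, 0, 0],
    [0, 0, 0, 0, 0, 0],
  ],
)

```text
time: 10.2
tool_pos: [590.2, 51.9, 48.7]
eef_rot: [-3.141, -0.0, 1.954]
force: [0.6, -0.7, -0.1]
gripper_width: 45.7
```

>>> carry_out(
  commands=[
    [0, 0, 8, 0, 0, 0],
    [0, 0, 6, 0, 0, 0],
    [0, 0, 4, 0, 0, 0],
    [0, 0, 2.5, 0, 0, 0],
    [0, 0, 0, 0, 0, 0],
  ],
)

```text
time: 10.82
tool_pos: [590.4, 51.9, 28.7]
eef_rot: [-3.141, -0.0, 1.954]
force: [-0.5, -1.4, -1.0]
gripper_width: 46.1
```

>>> carry_out(
  commands=[
    [0, 0, 1, 0, 0, 0],
    [0, 0, 0.5, 0, 0, 0],
    [0, 0, 0, 0, 0, 0],
  ],
)

```text
time: 11.2
tool_pos: [590.7, 51.9, 27.5]
eef_rot: [3.141, 0.0, 1.954]
force: [-0.9, 0.6, 1.2]
gripper_width: 46.2
```

```bash
python3 - <<'E'
from h import *
for n in ("scene","wrist"):
    p,d=manip.capture(n);cv2.imwrite(f"pics/{n}5.png",p)
p=cv2.imread("pics/scene5.png");cv2.imwrite("pics/scene5z.png",cv2.resize(p[190:340,200:400],None,fx=4,fy=4,interpolation=cv2.INTER_CUBIC))
E
```

```text
(no output)
```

View pics/scene5z.png

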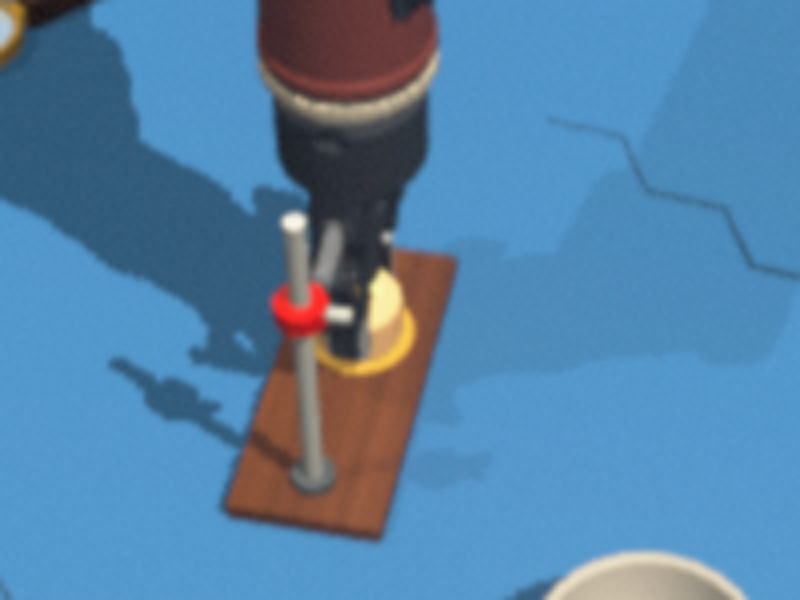

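View pics/wrist5.png

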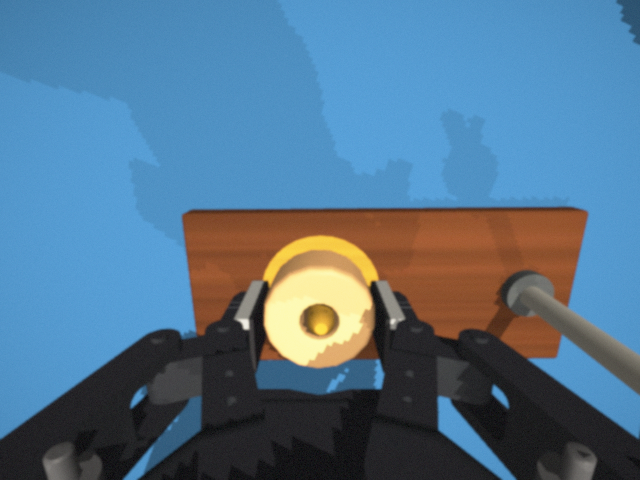

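>>> carry_out(
  commands=[
    [0, 0, 0, 0, 0, 0],
    [0, 0, 0, 0, 0, 0],
    [0, 0, 0, 0, 0, 0],
    [0, 0, 0, 0, 0, 0],
    [0, 0, 0, 0, 0, 0],
    [0, 0, 0, 0, 0, 0],
  ],
  hand=1,
)

```text
time: 12.05
tool_pos: [590.6, 51.9, 27.3]
eef_rot: [3.142, -0.0, 1.954]
force: [-0.1, 0.3, 0.4]
gripper_width: 85.2
```

>>> carry_out(
  commands=[
    [0, 0, -10, 0, 0, 0],
    [0, 0, -20, 0, 0, 0],
    [0, 0, -30, 0, 0, 0],
    [0, 0, -40, 0, 0, 0],
    [0, 0, -30, 0, 0, 0],
    [0, 0, 0, 0, 0, 0],
  ],
)

```text
time: 12.8
tool_pos: [592.3, 52.5, 161.5]
eef_rot: [3.136, 0.002, 1.954]
force: [-0.0, -0.3, -0.6]
gripper_width: 85.4
```

```bash
python3 - <<'E'
from h import *
T=wristT();cam=wcam(T);p,d=manip.capture("wrist");cv2.imwrite("pics/w6.png",p)
r=manip.regions_of("wrist","template")
for r in r[:2]:
    c=cloud(cam,d,r["region"]);print(r["confidence"],np.percentile(c[:,2],[5,50,95]),cv2.minEnclosingCircle(c[c[:,2]>35][:,:2].astype(np.float32)))
# loupe axis from top
p,d=manip.capture("top");cam=w2c("top");m=manip.regions_of("top","loupe")[0];print(m["confidence"])
c=cloud(cam,d,m["region"]);c=c[c[:,2]>8]
hsv=cv2.cvtColor(p,cv2.COLOR_BGR2HSV)
dark=(hsv[...,2]<90)&(cv2.dilate(m["region"].astype(np.uint8),np.ones((5,5)))>0)
P=np.array([onplane(cam,(u,v),22)[:2] for v,u in zip(*np.nonzero(dark))],np.float32);print(len(P),cv2.minAreaRect(P))
net(475,-200,150,-.25)
E
```

```text
0.81 [23.5140733  39.45383789 40.72328226] ((591.4833984375, 50.70805740356445), 23.741416931152344)
0.9
194 ((473.55963134765625, -255.4740447998047), (34.55738067626953, 138.41943359375), 80.55892181396484)
t 13.0 cur [590.095  51.742 156.908   1.954] rot [-3.141 -0.     1.954] w 85.9 F [-0.6 -0.3 -0.3]
shift [-190.4 -200.9    6.9] wz 126.3
```

View pics/w6.png

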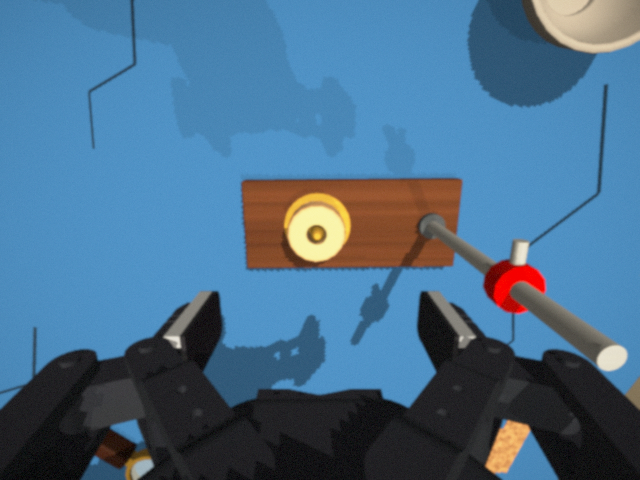

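>>> carry_out(
  commands=[
    [0, 0, -50, 0, 0, 0],
    [0, 0, -50, 0, 0, 0],
    [-36, -38, 0, 0, 0, 0],
    [-38, -40, 0, 0, 0, 0],
    [-38, -40, 0, 0, 0, 0],
    [-38, -40, 0, 0, 0, 0],
    [-38, -40, 0, 0, 0, 0],
    [-37, -38, 0, 0, 0, 0],
    [0, 0, 0, 0, 0, 10.5],
    [0, 0, 0, 0, 0, 10.5],
    [0, 0, 0, 0, 0, 10.5],
    [0, 0, 0, 0, 0, 10.5],
    [0, 0, 0, 0, 0, 10.5],
    [0, 0, 0, 0, 0, 10.5],
    [0, 0, 0, 0, 0, 10.5],
    [0, 0, 0, 0, 0, 10.5],
  ],
)

```text
time: 15.0
tool_pos: [455.5, -244.8, 256.4]
eef_rot: [-3.14, 0.001, 0.482]
force: [-0.7, -0.6, -0.2]
gripper_width: 85.6
```

>>> carry_out(
  commands=[
    [0, 0, 20, 0, 0, 10.5],
    [0, 0, 20, 0, 0, 10.5],
    [0, 0, 20, 0, 0, 10.5],
    [0, 0, 20, 0, 0, 10.5],
    [0, 0, 20, 0, 0, 0],
    [0, 0, 0, 0, 0, 0],
    [0, 0, 0, 0, 0, 0],
  ],
)

```text
time: 15.88
tool_pos: [456.0, -245.0, 157.7]
eef_rot: [-3.141, 0.0, -0.245]
force: [0.1, -0.1, -0.3]
gripper_width: 85.5
```

```bash
python3 - <<'E'
from h import *
T=wristT();np.save("T7.npy",T);p,d=manip.capture("wrist");cv2.imwrite("pics/w7.png",p)
net(455,-245,150,-.25);cam=wcam(T)
for q in ("loupe","lens"):
  for r in manip.regions_of("wrist",q)[:2]:
    c=cloud(cam,d,r["region"]);print(q,r["confidence"],r["position"],np.percentile(c[:,2],[5,50,95]),cv2.minAreaRect(c[c[:,2]>7][:,:2].astype(np.float32)))
p,d=manip.capture("top");cam=w2c("top");hsv=cv2.cvtColor(p,cv2.COLOR_BGR2HSV)
for n in ("top","scene"):
    p,d=manip.capture(n);cam=w2c(n);hsv=cv2.cvtColor(p,cv2.COLOR_BGR2HSV)
    m=((hsv[...,0]<6)|(hsv[...,0]>174))&(hsv[...,1]>210)&(hsv[...,2]>120)
    sl=np.zeros_like(m); q=proj(cam,(684,89,146)).astype(int); sl[q[1]-15:q[1]+15,q[0]-15:q[0]+15]=1
    m&=sl; v,u=np.nonzero(m); c=cloud(cam,d,m);print(n,len(c),"px",u.min(),u.max(),v.min(),v.max(),np.percentile(c,[2,50,98],axis=0).round(1).tolist())
E
```

```text
t 15.93 cur [ 4.56248e+02 -2.45147e+02  1.58040e+02 -2.45000e-01] rot [ 3.141e+00 -1.000e-03 -2.450e-01] w 85.2 F [-0.1 -0.2 -0.2]
shift [-1.2  0.2  8. ] wz 0.3
loupe 0.9 [334.2, 149.9] [12.37426891 16.03393349 22.52572731] ((474.38165283203125, -271.166015625), (58.65809631347656, 169.69639587402344), 79.69131469726562)
lens 0.8 [332.5, 144.2] [12.42076945 16.04212223 22.52706036] ((474.3741455078125, -271.2076110839844), (58.74263000488281, 169.69639587402344), 79.69131469726562)
top 57 px 318 329 176 185 [[670.1, 79.3, 141.2], [676.5, 89.7, 147.1], [689.4, 100.4, 151.3]]
scene 3 px 270 277 267 270 [[690.7, 85.2, 143.0], [694.5, 94.4, 146.8], [697.8, 97.6, 147.8]]
```

View pics/w7.png

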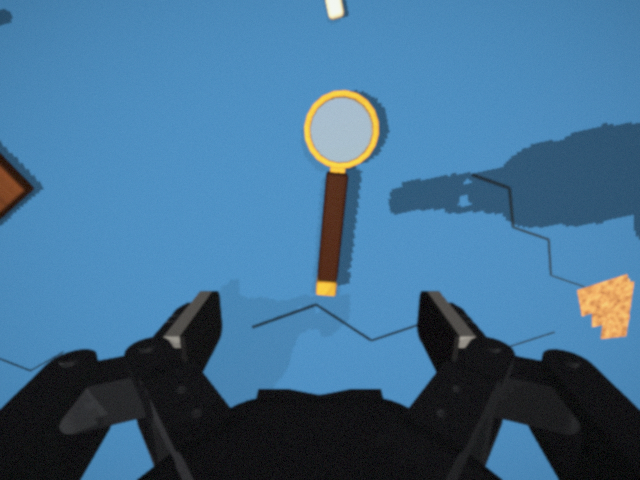

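```bash
python3 - <<'E'
from h import *
T=np.load("T7.npy");cam=wcam(T);p=cv2.imread("pics/w7.png");hsv=cv2.cvtColor(p,cv2.COLOR_BGR2HSV)
def big(m):
    return max(cv2.findContours(cv2.morphologyEx(m.astype(np.uint8),cv2.MORPH_OPEN,np.ones((3,3))),0,1)[0],key=cv2.contourArea)
roi=np.zeros(p.shape[:2],bool);roi[80:300,290:395]=1
dark=roi&((hsv[...,0]<18)|(hsv[...,0]>170))&(hsv[...,2]<140)&(hsv[...,1]>80)
c=big(dark);w=np.array([onplane(cam,q[0],22)[:2] for q in c],np.float32);print("handle",cv2.minAreaRect(w),cv2.minAreaRect(c))
yel=roi&(hsv[...,0]>15)&(hsv[...,0]<35)&(hsv[...,1]>120)&(hsv[...,2]>150)
ring=yel.copy();ring[168:]=0;c=big(ring);e=cv2.fitEllipse(cv2.convexHull(c));L=onplane(cam,e[0],17);print("ring",e,L)
L=L[:2];cap=yel.copy();cap[:270]=0;c=big(cap);C=np.array([onplane(cam,q[0],22)[:2] for q in c]).mean(0)
G=np.array(cv2.minAreaRect(w)[0]);print("cap",C,"yaw",[np.arctan2(*(L-q)[::-1]) for q in (C,G)],np.linalg.norm(L-G),np.linalg.norm(L-C))
E
```

```text
handle ((453.3743896484375, -255.00999450683594), (15.976456642150879, 92.98217010498047), 71.24600982666016) ((331.6930847167969, 226.5693359375), (19.40322494506836, 107.2650146484375), 5.710593223571777)
ring ((341.4270324707031, 128.99794006347656), (73.79776763916016, 78.26754760742188), 11.065522193908691) [ 529.58887541 -281.40810279   17.        ]
cap [ 402.36945756 -237.41368538] yaw [np.float64(-0.3329419220011554), np.float64(-0.3334337618249779)] 80.65672917803516 134.6116229832037
```

```bash
python3 - <<'E'
from h import *
print(manip.tips_ahead)
net(454.5,-255.5,11,-.333)
E
```

```text
8.0
t 16.18 cur [ 4.56104e+02 -2.45157e+02  1.57789e+02 -2.45000e-01] rot [ 3.141e+00 -1.000e-03 -2.450e-01] w 85.7 F [ 1.3 -0.8 -0.5]
shift [  1.   10.4 146.8] wz 5.1
```

>>> carry_out(
  commands=[
    [1, 10.4, 20, 0, 0, 0],
    [0, 0, 40, 0, 0, 5.1],
    [0, 0, 40, 0, 0, 0],
    [0, 0, 25, 0, 0, 0],
    [0, 0, 14, 0, 0, 0],
    [0, 0, 4, 0, 0, 0],
    [0, 0, 0, 0, 0, 0],
    [0, 0, 0, 0, 0, 0],
  ],
)

```text
time: 17.18
tool_pos: [455.0, -255.8, 15.3]
eef_rot: [3.141, -0.002, -0.334]
force: [-0.2, -0.9, 0.1]
gripper_width: 85.6
```

```bash
python3 - <<'E'
from h import *
p,d=manip.capture("wrist");cv2.imwrite("pics/w8.png",p);net(454.5,-255.5,11,-.333)
E
```

```text
t 17.23 cur [ 4.54854e+02 -2.55686e+02  1.51850e+01 -3.34000e-01] rot [ 3.141e+00 -1.000e-03 -3.340e-01] w 85.2 F [ 0.1 -0.2 -0.5]
shift [-0.4 -0.1  4.2] wz -0.1
```

View pics/w8.png

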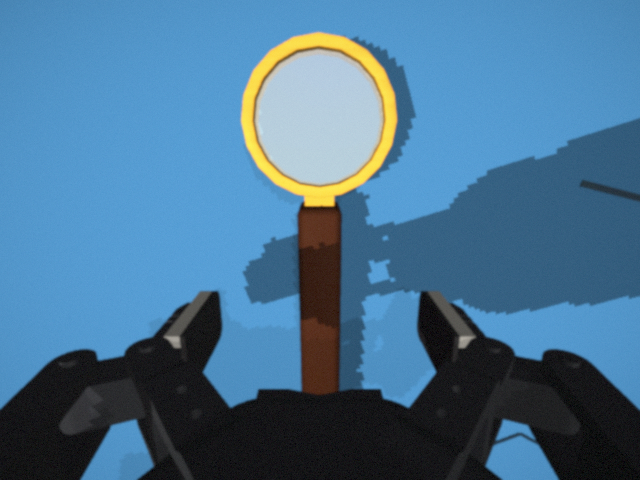

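>>> carry_out(
  commands=[
    [0, 0, 4, 0, 0, 0],
    [0, 0, 0, 0, 0, 0],
    [0, 0, 0, 0, 0, 0],
  ],
)

```text
time: 17.6
tool_pos: [454.3, -255.3, 10.3]
eef_rot: [-3.142, 0.0, -0.334]
force: [0.1, -0.3, -0.8]
gripper_width: 85.7
```

>>> carry_out(
  commands=[
    [0, 0, 0, 0, 0, 0],
    [0, 0, 0, 0, 0, 0],
    [0, 0, 0, 0, 0, 0],
    [0, 0, 0, 0, 0, 0],
    [0, 0, 0, 0, 0, 0],
    [0, 0, 0, 0, 0, 0],
    [0, 0, 0, 0, 0, 0],
    [0, 0, 0, 0, 0, 0],
  ],
  hand=0,
  force=60,
)

```text
time: 18.6
tool_pos: [454.6, -255.4, 10.6]
eef_rot: [3.142, -0.0, -0.334]
force: [-0.0, 0.9, 6.4]
gripper_width: 16.9
```

>>> carry_out(
  commands=[
    [0, 0, -5, 0, 0, 0],
    [0, 0, -15, 0, 0, 0],
    [0, 0, -30, 0, 0, 0],
    [0, 0, -40, 0, 0, 0],
    [0, 0, -40, 0, 0, 0],
    [0, 0, -40, 0, 0, 0],
    [0, 0, 0, 0, 0, 0],
    [0, 0, 0, 0, 0, 0],
  ],
)

```text
time: 19.6
tool_pos: [454.0, -255.2, 180.3]
eef_rot: [3.141, 0.0, -0.334]
force: [-0.6, 0.9, -1.1]
gripper_width: 16.6
```

```bash
python3 - <<'E'
from h import *
T=wristT();p,d=manip.capture("wrist");cv2.imwrite("pics/w9.png",p)
o=manip.get_obs();Rt=R.from_euler("xyz",o["eef_rot"]).as_matrix()
hsv=cv2.cvtColor(p,cv2.COLOR_BGR2HSV)
yel=(hsv[...,0]>15)&(hsv[...,0]<35)&(hsv[...,1]>120)&(hsv[...,2]>150);yel[215:]=0
c=cloud(wcam(T),d,yel)
t=(c-o["tool_pos"])@Rt; 
print(len(t),np.percentile(t,[5,50,95],axis=0).round(1).tolist(),cv2.minEnclosingCircle(t[:,:2].astype(np.float32)))
A=np.c_[t[:,:2],np.ones(len(t))];k=np.percentile(t[:,2],60);s=t[:,2]<k
print("plane",np.linalg.lstsq(A[s],t[s,2],rcond=None)[0])
h=((hsv[...,2]<150)&((hsv[...,0]<18)|(hsv[...,0]>170))&(hsv[...,1]>80)); h[:215]=0;h[280:]=0;h[:,:300]=0;h[:,:]&=True;h[:,345:]=0
c=cloud(wcam(T),d,h);t=(c-o["tool_pos"])@Rt;A=np.c_[t[:,0],np.ones(len(t))];print("handle",len(t),np.linalg.lstsq(A,t[:,2],rcond=None)[0],np.median(t,0))
net(518,22,240,.391)
E
```

```text
6467 [[50.4, -26.7, -7.9], [81.8, 0.3, -6.8], [106.3, 26.4, -5.4]] ((104.85421752929688, -0.17431004345417023), 59.189117431640625)
plane [-1.58160392e-03  6.19138435e-04 -7.09792721e+00]
handle 2600 [-2.61738463e-03 -1.18082161e+01] [ 31.30434664   0.31404466 -11.89112689]
t 19.65 cur [ 4.53678e+02 -2.55103e+02  1.79629e+02 -3.34000e-01] rot [-3.141e+00  1.000e-03 -3.340e-01] w 16.5 F [ 0.2 -0.2 -1.9]
shift [ -30.  -282.9  -60.4] wz -41.5
```

View pics/w9.png

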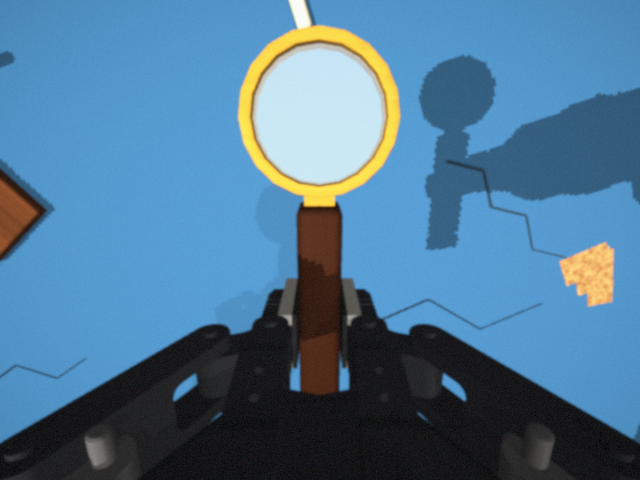

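>>> carry_out(
  commands=[
    [-4, -20, 0, 0, 0, 0],
    [-4, -38, 0, 0, 0, 0],
    [-4, -40, 0, 0, 0, 0],
    [-4, -42, 0, 0, 0, 0],
    [-4, -42, 0, 0, 0, 0],
    [-4, -40, 0, 0, 0, 0],
    [-4, -38, 0, 0, 0, 0],
    [-2, -23, 0, 0, 0, 0],
    [0, 0, 0, 0, 0, -6],
    [0, 0, 0, 0, 0, -8],
    [0, 0, 0, 0, 0, -8],
    [0, 0, 0, 0, 0, -8],
    [0, 0, 0, 0, 0, -7],
    [0, 0, 0, 0, 0, -4.5],
    [0, 0, 0, 0, 0, 0],
    [0, 0, 0, 0, 0, 0],
  ],
)

```text
time: 21.65
tool_pos: [518.3, 22.4, 180.0]
eef_rot: [-3.141, 0.001, 0.389]
force: [-0.4, 0.7, -1.2]
gripper_width: 16.8
```

```bash
python3 - <<'E'
from h import *
T=wristT();np.save("T10.npy",T);p,d=manip.capture("wrist");cv2.imwrite("pics/w10.png",p);np.save("d10.npy",d)
net(518.6,21.4,146,.391)
o=manip.get_obs();Rt=R.from_euler("xyz",o["eef_rot"]).as_matrix();cam=wcam(T)
hsv=cv2.cvtColor(p,cv2.COLOR_BGR2HSV)
yel=(hsv[...,0]>15)&(hsv[...,0]<35)&(hsv[...,1]>120)&(hsv[...,2]>150);yel[195:]=0
t=(cloud(cam,d,yel)-o["tool_pos"])@Rt;t=t[np.abs(t[:,2]+7)<4]
print("ring tool",np.median(t[:,2]),t.min(0),t.max(0),cv2.minEnclosingCircle(t[:,:2].astype(np.float32)))
p2,d2=manip.capture("scene");cv2.imwrite("pics/s10.png",p2)
cv2.imwrite("pics/s10z.png",cv2.resize(p2[190:340,180:380],None,fx=4,fy=4,interpolation=cv2.INTER_CUBIC))
E
```

```text
t 21.7 cur [5.18426e+02 2.23120e+01 1.80091e+02 3.89000e-01] rot [-3.141  0.     0.389] w 16.5 F [-0.2  0.1 -1.9]
shift [-0.2  0.9 34.1] wz -0.1
ring tool -5.9085273792709945 [ 50.36801667 -29.31056916  -8.45740616] [108.59316346  29.24251842  -3.07734089] ((78.7585678100586, -0.019477849826216698), 29.889020919799805)
```

View pics/w10.png

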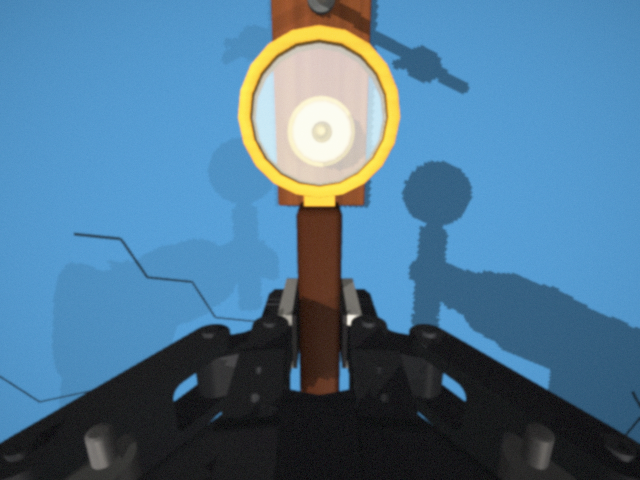

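View pics/s10z.png

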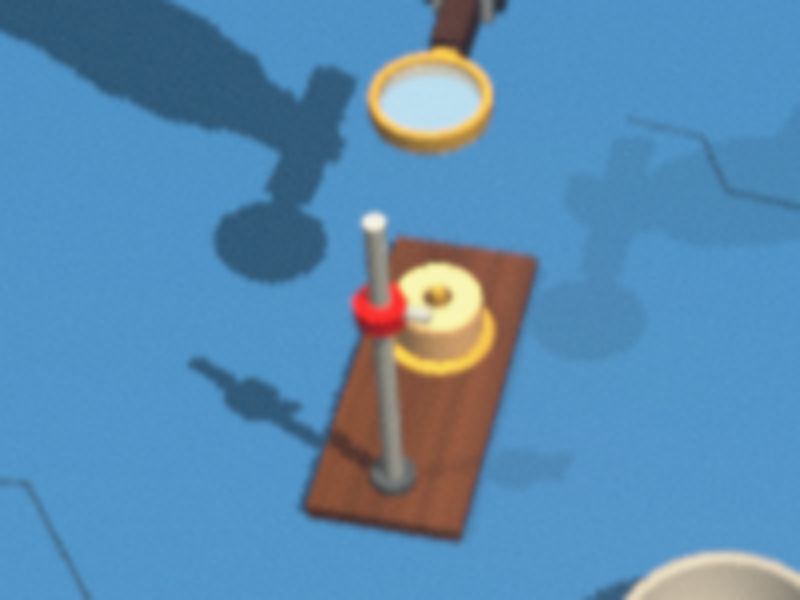

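```bash
python3 - <<'E'
from h import *
cam=w2c("scene");p=cv2.imread("pics/s10.png");hsv=cv2.cvtColor(p,cv2.COLOR_BGR2HSV)
m=(((hsv[...,0]<8)|(hsv[...,0]>172))&(hsv[...,1]>170)&(hsv[...,2]>90));m[:255]=0;m[280:]=0;m[:,:262]=0;m[:,:]&=True;m[:,290:]=0
v,u=np.nonzero(m);print(u.min(),u.max(),v.min(),v.max(),u.mean(),v.mean())
vc=(v.min()+v.max())/2
for z in (12,130,140,145,150,155,200): print(z,proj(cam,(683.6,89.4,z)).round(1))
# silhouette rendering: match v extents of collar cylinder for candidate z
for z in (142,144,146,148,150):
    q=np.array([proj(cam,(683.6+13*np.cos(a),89.4+13*np.sin(a),z+s)) for a in np.linspace(0,6.28,60) for s in(-6,6)]);print(z,q.min(0).round(1),q.max(0).round(1))
E
```

```text
269 280 261 273 274.7608695652174 268.14130434782606
12 [279.  308.8]
130 [276.  270.3]
140 [275.7 266.8]
145 [275.6 265. ]
150 [275.5 263.2]
155 [275.3 261.4]
200 [274.  244.6]
142 [268.5 258.7] [282.8 273.5]
144 [268.4 258. ] [282.8 272.8]
146 [268.4 257.3] [282.7 272.1]
148 [268.3 256.6] [282.7 271.4]
150 [268.2 255.9] [282.6 270.7]
```

```bash
python3 - <<'E'
from h import *
def red(p):
    h=cv2.cvtColor(p,cv2.COLOR_BGR2HSV);return ((h[...,0]<8)|(h[...,0]>172))&(h[...,1]>190)&(h[...,2]>100)
T=np.load("T3.npy");c=cloud(wcam(T),np.load("d3.npy"),red(cv2.imread("pics/w3.png")))
c=c[np.hypot(c[:,0]-683.6,c[:,1]-89.4)<20];print("w3",len(c),np.percentile(c[:,2],[2,10,25,50,75,90,98]).round(1),c[:,:2].min(0),c[:,:2].max(0))
p,d=manip.capture("top");c=cloud(w2c("top"),d,red(p));c=c[np.hypot(c[:,0]-683.6,c[:,1]-89.4)<22];print("top",len(c),np.percentile(c[:,2],[2,10,25,50,75,90,98]).round(1))
p,d=manip.capture("scene");c=cloud(w2c("scene"),d,red(p));c=c[np.hypot(c[:,0]-683.6,c[:,1]-89.4)<22];print("scene",len(c),np.percentile(c[:,2],[2,10,25,50,75,90,98]).round(1))
E
```

```text
w3 2292 [138.7 144.2 146.  146.6 147.1 147.5 148. ] [671.13064343  76.44342498] [696.11525484 101.78687231]
top 71 [140.3 143.2 145.6 147.6 148.8 150.1 151.5]
scene 63 [138.6 140.3 144.  147.  148.5 149.  150.2]
```

>>> carry_out(
  commands=[
    [-0.5, 0.9, 5, 0, 0, 0],
    [0, 0, 12, 0, 0, 0],
    [0, 0, 13, 0, 0, 0],
    [0, 0, 8, 0, 0, 0],
    [0, 0, 2, 0, 0, 0],
    [0, 0, 0, 0, 0, 0],
    [0, 0, 0, 0, 0, 0],
    [0, 0, 0, 0, 0, 0],
    [0, 0, 0, 0, 0, 0],
  ],
)

```text
time: 22.98
tool_pos: [518.7, 20.8, 140.5]
eef_rot: [3.141, -0.0, 0.39]
force: [0.4, -0.2, -1.8]
gripper_width: 16.7
```

```bash
python3 - <<'E'
from h import *
T=wristT();cam=wcam(T);o=manip.get_obs();p,d=manip.capture("wrist");cv2.imwrite("pics/w11.png",p)
net(518.3,21.3,140.2,.391)
def ring(cam,p,d):
    h=cv2.cvtColor(p,cv2.COLOR_BGR2HSV);m=(h[...,0]>15)&(h[...,0]<35)&(h[...,1]>120)&(h[...,2]>150)
    c=cloud(cam,d,m);c=c[(np.abs(c[:,2]-144)<12)&(np.hypot(c[:,0]-591,c[:,1]-51)<45)]
    A=np.c_[c[:,:2]-c[:,:2].mean(0),np.ones(len(c))];return len(c),np.median(c,0).round(1),np.percentile(c[:,2],[5,95]).round(1),cv2.minEnclosingCircle(c[:,:2].astype(np.float32)),np.linalg.lstsq(A,c[:,2],rcond=None)[0].round(3)
print(ring(cam,p,d))
for n in ("top","scene"):
    p,d=manip.capture(n);cv2.imwrite(f"pics/{n}11.png",p);print(n,ring(w2c(n),p,d))
    for r in manip.regions_of(n,"template")[:1]:
        c=cloud(w2c(n),d,r["region"]);print(r["confidence"],np.median(c,0).round(1),np.percentile(c[:,2],98))
cv2.imwrite("pics/s11z.png",cv2.resize(p[170:320,180:380],None,fx=4,fy=4,interpolation=cv2.INTER_CUBIC))
E
```

```text
t 23.02 cur [5.18673e+02 2.07670e+01 1.40464e+02 3.90000e-01] rot [ 3.141 -0.     0.39 ] w 16.6 F [0.1 0.9 0.1]
shift [-0.1 -0.6  0.3] wz -0.0
(6546, array([593.3,  49.4, 146.5]), array([145.2, 147.7]), ((589.7431640625, 49.9300422668457), 32.04963302612305), array([3.00000e-03, 4.00000e-03, 1.46509e+02]))
top (93, array([609.1,  69.8, 146.7]), array([142.5, 150.5]), ((591.7000732421875, 53.46784210205078), 29.309532165527344), array([3.80000e-02, 1.10000e-02, 1.46594e+02]))
scene (173, array([599.5,  55.2, 146.3]), array([139.3, 149.2]), ((591.593505859375, 51.559471130371094), 32.70475387573242), array([-2.30000e-02, -4.80000e-02,  1.45479e+02]))
0.62 [598.3  59.   38.3] 46.98917937810363
```

View pics/s11z.png

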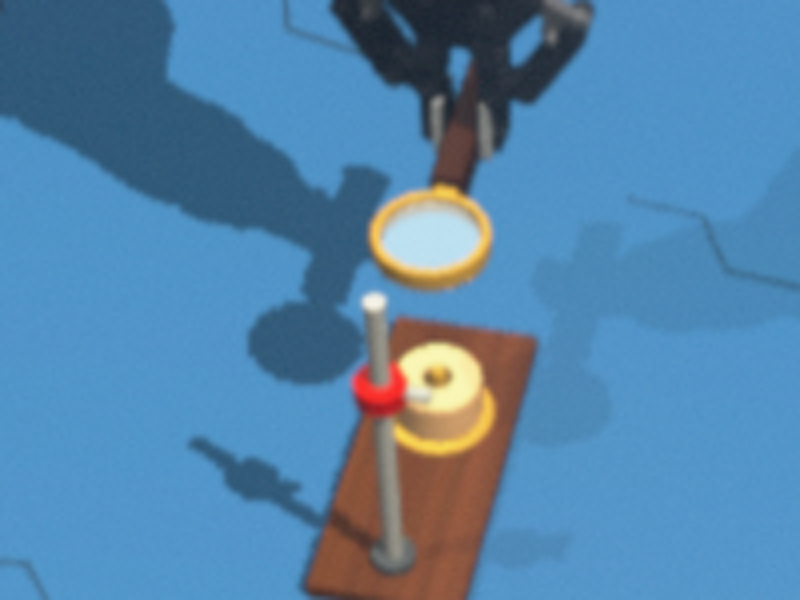

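View pics/w11.png

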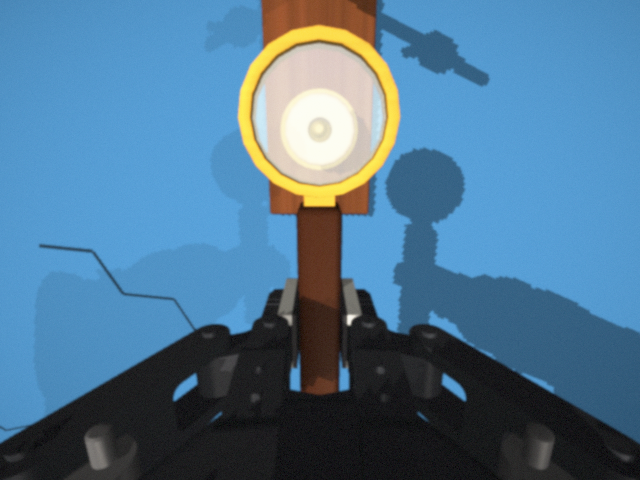

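```bash
python3 -c "
from h import *
print(manip.hand_in());o=manip.get_obs();print(o['time'],o['tool_pos'],o['gripper_width'])"
```

```text
the job is handed in; nothing more can be done
None
the job is handed in; nothing more can be done
```

The cedar template is on the brass post and released. The loupe is held by its handle with the lens level over the template at the red collar's height. I handed the job in at about 23 s of the 62 s allowed; no verdict is reported.

What my last checks showed:
- **Template:** its top is at about z = 40 mm, as expected for sitting flat on the stand. It is within about 1 mm of my measured post position, and the post showed centred in the hole.
- **Lens position:** it is within about 2.5 mm sideways of the post axis in all three cameras (the limit is 12 mm).
- **Lens height:** its centre is at about 140.5 mm against about 141 mm for the middle of the collar (the limit is 9 mm).
- **Level and contact:** the lens ring's tilt read below 0.01 rad from the wrist camera. The grip was steady at 16.6 mm, and nothing showed in contact with the loupe.
- **Bystanders:** I never moved near the bowl, burnisher or wedge, but I did not re-measure them at the end.

Where checks disagreed or missed:
- **Collar height:** early depth readings suggested about 146 mm, but those were mostly of its upper face. Allowing for that, they agree with 141 mm.
- **Lens tilt:** the top and scene cameras gave up to about 0.05 rad from a few noisy points, still inside the 0.12 rad limit.
- **Template in the last top picture:** the network did not find the template there.

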